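Clear the dye pot off the heel stand and set the black heel on it

ROBOT

A 6-joint arm with a two-finger parallel gripper is mounted at the origin on the work surface. World frame = base frame: x ahead of the robot, y to its left, z up, the work surface at z = 0. Lengths are in mm, angles in rad, forces in N, time in s.
With the tool pointing down it reaches from about 325 to 900 mm from the base axis. Payload 3.5 kg.
Tool frame: the origin (TCP) lies midway between the tips of the shut fingers; the grasp point (between the pads) lies 19 mm behind it; z points along the fingers, y is the line along which they close (so a half turn about z gives the same grasp; the last joint's range is limited). The gripper opens to 85 mm and grips with 20 to 120 N. Pads are 22 mm wide; open, the fingers measure 114 mm over their backs; the gripper's body (76 mm by 85 mm) begins 54 mm behind the grasp point. The pads swing forward as they close: fully open they stand 13 mm farther back than shut.
Start: joints at [-1.303, 0.276, -0.026, 1.268, 0, 1.467], TCP at [226.464, -582.525, 205.613] pointing down, gripper open.
Joint ranges: [-3.12, 3.12], [-0.85, 1.88], [-1.08, 1.24], [-1.95, 2.15], [-1.57, 1.53], [-3.14, 3.14]. Speed limits (rad/s): [2.57, 2.57, 3.14, 3.14, 3.14, 3.14].

INTERFACE

Orientations are given as a 3x3 rotation matrix whose columns are the frame's x, y, z axes.
In Python, from cell import manip gives the robot as it stands. Calls block until the motion is done:
- manip.reach(position, orientation): joint-space move of the TCP to a pose.
- manip.move_linear(position, orientation=None, feed=150): straight line of the TCP; orientation=None keeps the orientation; feed is the mean speed in mm/s.
- manip.move_j(angles): joint-space move.
- manip.move_gripper(opening, effort=None): opening from 0.0 (shut) to 1.0 (fully open); effort is the grip in N (None keeps the last); returns when the fingers have stopped.
- manip.pause(seconds).
- manip.inverse_kinematics(position, orientation): joint angles nearest the present ones, or None.
- manip.read_state(): the state.
- manip.snapshot(name): name is "side" or "top" or "wrist"; returns the picture (480x640x3 uint8, red, green, blue); there is no depth.
- manip.calibration(name): a dict with "fovy" (degrees; the focal length in pixels is half the picture's height over the tangent of half this angle, whatever the lens; pixels are square), "cx", "cy" (the principal point, pixels), "distortion" ([k1, k2, p1, p2, k3] as OpenCV has them; the pictures are not rectified), "world_to_cam" (4x4, takes a point from world to camera coordinates). Camera axes: x right, y down, z forward; pixel columns grow to the right and rows downward; lengths in mm; the calibration is good to about 2 mm. A picture is of the moment at which its call begins: read the wrist's pose just before it. calibration takes no time and is no camera call; for the wrist camera it gives the pose at the moment of the call.
A pose or a line that the arm cannot do raises manip.MotionError and nothing moves.
- manip.close_job(): hands the job in; it is judged then, once.
The state is a dict: "time_s": time; "qpos": joint angles; "joint_vel": joint speeds; "effort": joint torques, N m; "position": TCP position; "tool_rot": TCP orientation; "wrist_force": force on the tool from outside, world axes, zero at the start; "ft_torque": the same for the moment, N m; "width": opening from 0.0 (shut) to 1.0 (fully open); "finger_force": force on a finger pad.
Only numpy, scipy, OpenCV 4.12 (cv2) and the standard library are available. Lean on these libraries where they do the work, as an engineer would, in place of code of your own. Each camera call takes 0.05 s, during which the arm holds its last target. There are 200 camera calls.

TASK

The black-lidded white dye pot has been left standing on the cork pad of the green heel stand. Set the pot down upright inside the wooden tray, then lay the black heel flat on the cork pad, in the middle and squarely, its flat side over the pad's flat side and its round end over the pad's round end. Put both down, do not drop them, and do not tip the pot over.

Things in the scene. Friction and masses are not known exactly. Their poses are not given: they have to be found in the camera images.
- pot: Closed round dye pot, white with a black lid, upright cylinder of 50 mm diameter and 62 mm total height (the lid is the top 16 mm, same diameter), about 0.15 kg. It starts upright on the cork pad. Origin: centre of its underside; z up through the lid; its yaw means nothing. (A like pot with a red lid on the bench is a bystander.)
- heel: Black shoe heel, a solid D-shaped block lying flat on the bench among a tan and a dark red one of the same shape: 66 mm long (x) from flat side to round end, 56 mm wide (y), 30 mm high, about 0.09 kg. Origin: on its underside, at the middle of the flat side. x points from the flat side to the round end, y across, z up. Its two parallel sides (y = -28 and +28 mm) run from x = 0 to 38 mm, the half-round end from there to 66 mm. The centre of mass is near x = 30 mm.
- pad (a point): Point on top of the D-shaped cork pad of the heel stand where the heel's origin belongs when the heel lies in the middle of the pad; axes as the heel's are then: x towards the pad's round end, z up. The pad is 82 mm long, 72 mm wide (8 mm larger than the heel all round), from x = -8 to +74 mm; it is 4 mm thick and lies on a fixed green steel block of 150 by 130 mm, 16 mm high, centred under the pad at x = 33 mm. The pad's top is 20 mm above the bench.
- tray: Empty square wooden tray fixed on the bench, 150 by 150 mm outside, 16 mm high, walls and floor 5 mm thick, so the inside is 140 by 140 mm and its floor 5 mm above the bench. Origin: centre of its underside, x and y along its sides, z up.
Mind the look-alikes: they are no part of the job. Of the things that look like the heel, the largest one is meant.

How it is judged (in metres and radians):
On the way, in this order (a step that is already met when the one before it is completed fails the run):
1. the pot stands upright on the floor of the wooden tray, let go (x of pot in the frame of tray between -0.05 and 0.05 m and y of pot in the frame of tray between -0.05 and 0.05 m and z of pot in the frame of tray below 0.01 m and angle between pot's own z axis and vertical below 0.12 rad and linear speed of pot below 0.02 m/s and contact force between the fingers and pot below 0.1 N), for 0.2 s.
2. the black heel lies on the cork pad, flat side to flat side, let go (horizontal distance between heel and pad below 0.013 m and z of heel in the frame of pad between -0.004 and 0.004 m and angle between the x axis of heel and the x axis of pad, either way round below 0.2 rad and angle between heel's own z axis and vertical below 0.1 rad and linear speed of heel below 0.02 m/s and contact force between the fingers and heel below 0.1 N), for 0.2 s.
At the end, for the whole second after the job is handed in: The pot stands upright (within 7 degrees) on the tray's floor, inside its walls, and the black heel lies flat on the cork pad with its origin within 13 mm of the pad point and its length within 11 degrees of the pad's, flat side to flat side; both at rest and let go (all of step 1 and all of step 2); the robot touches nothing.
It fails at once if the pot is tipped over (beyond 35 degrees) (angle between pot's own z axis and vertical above 0.6 rad).
It fails at once if the pot is dropped (falls freely by more than about 25 mm) (contact force between the fingers and pot below 0.05 N and linear speed of pot above 0.7 m/s).
It fails at once if the heel is dropped (falls freely by more than about 25 mm) (contact force between the fingers and heel below 0.05 N and linear speed of heel above 0.7 m/s).
It also fails if it takes over 54 s, if anything falls off the work surface, if the arm or the gripper's body presses on something with over 40 N, if the wrist force passes 120 N, or if a joint passes its speed limit or range.

## Working session

There is one attempt and no reset: what is moved stays moved. The work goes in short steps, each a Python script; the robot and the scene stay as the last script left them, time stands still between calls to the robot, and variables do not carry over. Pictures are saved under pics/ and viewed, at most 10 in all, crops included, and the job is handed in when it is done.

```bash
mkdir -p pics; ls
python3 - <<'E'
from cell import manip
import cv2,numpy as np
for n in ("top","side","wrist"):
    c=manip.calibration(n); im=manip.snapshot(n); cv2.imwrite(f"pics/{n}0.png",im[...,::-1])
    print(n,c["fovy"],c["cx"],c["cy"],c["distortion"]); print(np.round(c["world_to_cam"],3).tolist())
s=manip.read_state();print(s["time_s"],s["tool_rot"])
E
```

```text
pics
top 45.48203937811427 315.39712750090723 239.9661535878031 [-0.18855489  0.          0.          0.          0.        ]
[[-0.027, -0.999, -0.032, -49.193], [-0.99, 0.031, -0.135, 482.693], [0.136, 0.028, -0.99, 1081.123], [0.0, 0.0, 0.0, 1.0]]
side 44.29877888195206 319.7743689364413 240.60501428343255 [0.0247924 0.        0.        0.        0.       ]
[[-0.953, -0.303, -0.01, 417.817], [-0.142, 0.476, -0.868, 146.995], [0.267, -0.826, -0.496, 926.187], [0.0, 0.0, 0.0, 1.0]]
wrist 60.858030617338656 318.0751629611631 235.50638009203593 [-0.01959677  0.          0.          0.          0.        ]
[[0.362, -0.932, -0.003, -622.949], [-0.893, -0.348, 0.284, -38.608], [-0.266, -0.1, -0.959, 379.729], [0.0, 0.0, 0.0, 1.0]]
0.15 [[ 9.32035230e-01  3.62367365e-01 -4.72483064e-04]
 [ 3.62367626e-01 -9.32033651e-01  1.72570208e-03]
 [ 1.84968001e-04 -1.77962770e-03 -9.99998399e-01]]
```

View pics/top0.png

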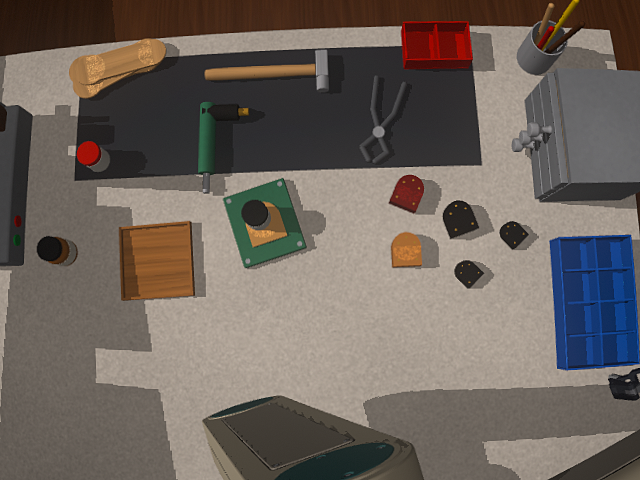

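View pics/side0.png

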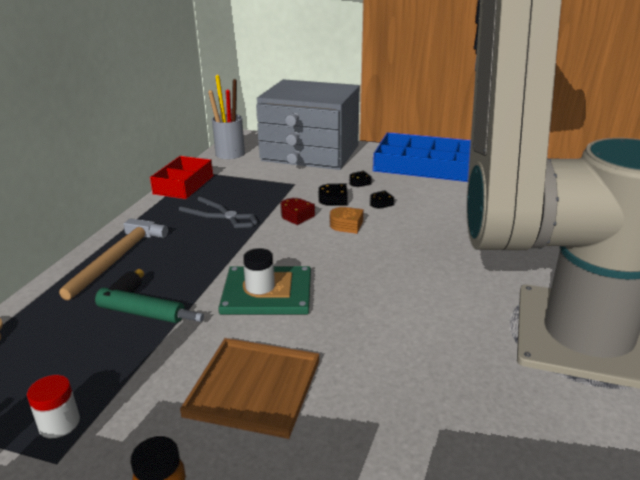

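Top view: the pot's lid is at (255,212) on the green stand, the tray is at (158,260), and the largest black heel is at (460,218). Smaller black heels lie at (514,234) and (468,273). Side view: the pot's lid is at (258,258), the tray at (253,385), the heel at (333,192).

```bash
cat > h.py <<'E'
from cell import manip
import cv2,numpy as np
def cal(n):
    c=manip.calibration(n); f=240/np.tan(np.radians(c["fovy"])/2)
    T=np.array(c["world_to_cam"]); return dict(K=np.array([[f,0,c["cx"]],[0,f,c["cy"]],[0,0,1]]),d=np.array(c["distortion"]),R=T[:3,:3],t=T[:3,3],C=-T[:3,:3].T@T[:3,3])
def rays(c,p):
    u=cv2.undistortPoints(np.array(p,float).reshape(-1,1,2),c["K"],c["d"]).reshape(-1,2)
    d=np.c_[u,np.ones(len(u))]@c["R"]; return d/np.linalg.norm(d,axis=1)[:,None]
def plane(c,p,z):
    d=rays(c,p); return c["C"]+d*((z-c["C"][2])/d[:,2])[:,None]
def tri(c1,p1,c2,p2):
    d1,d2=rays(c1,p1)[0],rays(c2,p2)[0]
    s=np.linalg.lstsq(np.c_[d1,-d2],c2["C"]-c1["C"],rcond=None)[0]
    a,b=c1["C"]+s[0]*d1,c2["C"]+s[1]*d2; return (a+b)/2,np.linalg.norm(a-b)
def proj(c,P):
    return cv2.projectPoints(np.array(P,float).reshape(-1,1,3),cv2.Rodrigues(c["R"])[0],c["t"],c["K"],c["d"])[0].reshape(-1,2)
def hsv(im): return cv2.cvtColor(im,cv2.COLOR_RGB2HSV)
def dark(im): return (im.max(2)<70).astype(np.uint8)*255
def green(im): return cv2.inRange(hsv(im),(60,80,30),(90,255,255))
def wood(im): return cv2.inRange(hsv(im),(5,100,60),(22,255,255))
def comps(m,amin=150):
    cs=cv2.findContours(m,cv2.RETR_EXTERNAL,cv2.CHAIN_APPROX_NONE)[0]
    return [c for c in cs if cv2.contourArea(c)>amin]
def near(m,p,amin=150):
    return min(comps(m,amin),key=lambda c:-cv2.pointPolygonTest(c,(float(p[0]),float(p[1])),True))
def cen(c): m=cv2.moments(c); return np.array([m["m10"],m["m01"]])/m["m00"]
def down(yaw): # tool z down, tool y at angle yaw in world
    y=np.array([np.cos(yaw),np.sin(yaw),0]); z=np.array([0,0,-1.]); return np.c_[np.cross(y,z),y,z]
E
python3 - <<'E'
from h import *
np.set_printoptions(precision=1,suppress=True)
ct,cs,cw=cal("top"),cal("side"),cal("wrist")
it=cv2.imread("pics/top0.png")[...,::-1].copy(); i_s=cv2.imread("pics/side0.png")[...,::-1].copy()
a=near(dark(it),(255,212)); b=near(dark(i_s),(258,258))
print("lid",cv2.minAreaRect(a),cv2.minAreaRect(b),tri(ct,cen(a),cs,cen(b)))
a=near(wood(it),(158,260),500); b=near(wood(i_s),(253,385),500)
for n,c,q in(("top",ct,a),("side",cs,b)):
    box=cv2.boxPoints(cv2.minAreaRect(q)); ap=cv2.approxPolyDP(q,6,True).reshape(-1,2);print("tray",n,ap.tolist()); 
    if n=="top": print(plane(c,box,16),plane(c,[box.mean(0)],16))
a=near(green(it),(235,224),500); box=cv2.boxPoints(cv2.minAreaRect(a));print("stand",plane(ct,box,16),plane(ct,[box.mean(0)],16))
ap=cv2.approxPolyDP(near(green(i_s),(232,290),500),5,True).reshape(-1,2);print(ap.tolist(),box)
for p in((460,218),(514,234),(468,273)):
    a=near(dark(it),p);r=cv2.minAreaRect(a);q=plane(ct,cv2.boxPoints(r),30);print("heel",r,q[:,:2].mean(0),np.linalg.norm(q[0]-q[1]),np.linalg.norm(q[1]-q[2]))
a=near(dark(it),(460,218));b=near(dark(i_s),(333,193));print(tri(ct,cen(a),cs,cen(b)))
s=manip.read_state();P=np.array(s["position"]);R=np.array(s["tool_rot"])
print("cam in tool",R.T@(cw["C"]-P),R.T@cw["R"].T)
E
```

```text
lid ((254.0, 213.0), (26.0, 26.0), 90.0) ((258.0, 259.0), (20.0, 28.0), 90.0) (array([530.9,  50.2,  74.6]), np.float64(0.2667211218470678))
tray top [[189, 221], [119, 227], [122, 300], [194, 295]]
[[525.5 345.9  16. ]
 [530.5 189.5  16. ]
 [380.5 178.9  16. ]
 [372.9 332.4  16. ]] [[451.8 260.3  16. ]]
tray side [[224, 339], [181, 415], [288, 438], [318, 354]]
stand [[574.1 124.6  16. ]
 [611.5   0.1  16. ]
 [469.7 -43.1  16. ]
 [432.8  78.8  16. ]] [[521.2  39.7  16. ]]
[[309, 268], [275, 267], [293, 273], [291, 296], [259, 299], [243, 292], [242, 267], [231, 267], [219, 311], [307, 313]] [[221.4 198.2]
 [282.6 177.8]
 [305.7 247.1]
 [244.5 267.5]]
heel ((458.5218505859375, 217.31016540527344), (33.747127532958984, 30.84231185913086), 70.01689147949219) [ 517.8 -345.8] 62.670715217183684 66.89891651343024
heel ((511.75006103515625, 233.25003051757812), (24.041629791259766, 21.92030906677246), 45.0) [ 482.8 -451.3] 45.413578484916904 47.75350171428242
heel ((466.95343017578125, 272.2424621582031), (24.548582077026367, 22.29785919189453), 42.87889862060547) [ 409. -356.] 44.31370593263002 47.91437183155591
(array([ 517.3, -350. ,   14.7]), np.float64(0.4688888651921553))
cam in tool [  70.9   -0.4 -168.5] [[ 0.  -1.  -0.3]
 [ 1.   0.  -0. ]
 [ 0.  -0.3  1. ]]
```

View pics/wrist0.png

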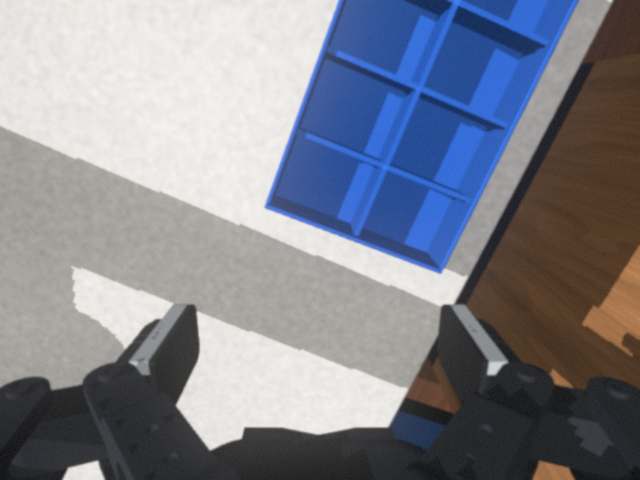

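Wrist view: only the blue box and the open fingers, so the camera sits ahead of the tool and I can place it straight above things. The coarse positions agree with the given sizes. Next, two wrist views each of the heel and of the pot with the tray.

Run:
```python
from h import *
import pickle
def look(name,x,y,z=205):
    manip.reach([x-71,y,z],down(-np.pi/2)); manip.pause(.2)
    c=cal("wrist"); im=manip.snapshot("wrist"); pickle.dump((c,im),open(name+".pkl","wb")); cv2.imwrite(f"pics/{name}.png",im[...,::-1]); return im
v=[look("h1",517,-348),look("h2",517,-288),look("p1",522,45),look("p2",522,105),look("t1",452,230,260),look("t2",452,290,260)]
cv2.imwrite("pics/m1.png",cv2.resize(np.vstack([np.hstack(v[i:i+2]) for i in (0,2,4)]),(533,600),interpolation=cv2.INTER_AREA)[...,::-1])
print(manip.read_state()["time_s"])
```

```text
10.525
```

View pics/m1.png

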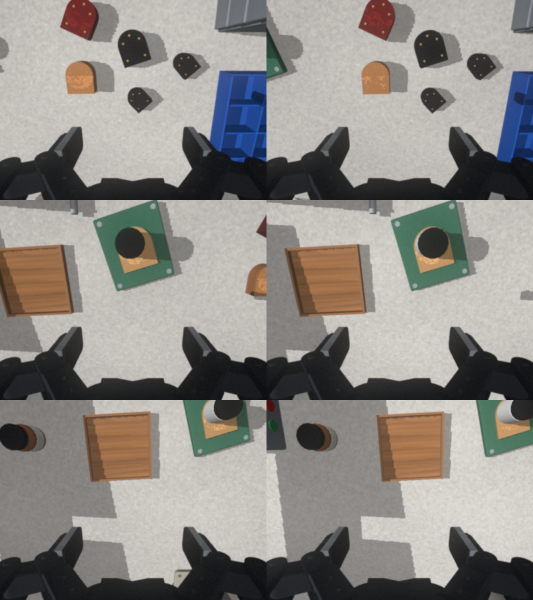

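Heel views (full-size pixels): the black heel is at (322,113) in the first and (394,113) in the second, flat side down in the image, with brass nail dots on its top. The lid is at (312,101) and (401,101). The pad's flat side also faces down in the image, and the tray is in full view in the last pair.

Run:
```python
from h import *
import pickle
np.set_printoptions(precision=1,suppress=True)
L=lambda n:pickle.load(open(n+".pkl","rb"))
(c1,i1),(c2,i2)=L("p1"),L("p2")
a=near(dark(i1),(312,101));b=near(dark(i2),(401,101))
e1,e2=cv2.minEnclosingCircle(a),cv2.minEnclosingCircle(b);print("lid",e1,e2,tri(c1,e1[0],c2,e2[0]),plane(c1,[e1[0]],82))
(c1,i1),(c2,i2)=L("t1"),L("t2")
def quad(im,p):
    q=cv2.approxPolyDP(near(wood(im),p,500),12,True).reshape(-1,2);return q[np.argsort(np.arctan2(*(q-q.mean(0)).T))]
q1,q2=quad(i1,(290,110)),quad(i2,(270,110));print(q1.tolist(),q2.tolist())
if len(q1)==len(q2)==4:
    T=[tri(c1,a,c2,b) for a,b in zip(q1,q2)];print("tray",T,np.mean([t[0] for t in T],0))
(c1,i1),(c2,i2)=L("h1"),L("h2")
cs=[near(dark(i),p) for i,p in((i1,(322,113)),(i2,(394,113)))]
D=[]
for i,c in((i1,cs[0]),(i2,cs[1])):
    m=np.zeros(i.shape[:2],np.uint8);cv2.drawContours(m,[c],-1,255,-1);m=cv2.erode(m,np.ones((7,7)))
    s=((i.max(2)>75)&(m>0)).astype(np.uint8);n,_,st,ce=cv2.connectedComponentsWithStats(s)
    ce=ce[1:][st[1:,4]>=3]; D.append(ce[np.lexsort((ce[:,0].round(),(ce[:,1]/8).round()))]);print(D[-1].tolist())
if len(D[0])==len(D[1]): 
    T=[tri(c1,a,c2,b) for a,b in zip(*D)];print("dots",np.array([t[0] for t in T]),[t[1] for t in T])
for c,k in((c1,cs[0]),(c2,cs[1])):
    w=plane(c,k.reshape(-1,2),30)[:,:2].astype(np.float32); r=cv2.minAreaRect(w);print("heel",r,cv2.boxPoints(r).tolist(),cen(w.reshape(-1,1,2)))
    for v in cv2.boxPoints(r): print(v,np.linalg.norm(w-v,axis=1).min())
```

```text
lid ((312.0, 102.58904266357422), 37.07782745361328) ((400.39459228515625, 102.62045288085938), 37.741798400878906) (array([529.9,  48.3,  77.3]), np.float64(0.35303248455337427)) [[529.9  48.2  82. ]]
[[200, 38], [219, 194], [363, 187], [358, 28]] [[266, 37], [278, 194], [422, 186], [424, 29]]
tray [(array([519.7, 336.7,  20.3]), np.float64(0.6130579122918658)), (array([373.7, 330.3,  15.9]), np.float64(0.2896494964860823)), (array([381.2, 183.4,  15.3]), np.float64(0.9264547404894866)), (array([527. , 192.5,  19.5]), np.float64(0.5220517535501298))] [450.4 260.7  17.8]
[[309.6734693877551, 84.42857142857143], [333.2708333333333, 91.625], [295.0, 104.91304347826087], [347.9756097560976, 131.58536585365854], [305.9767441860465, 145.58139534883722]]
[[385.63829787234044, 85.46808510638297], [408.5681818181818, 92.79545454545455], [369.92857142857144, 105.80952380952381], [421.0952380952381, 132.61904761904762], [378.825, 146.35]]
dots [[ 539.1 -342.3   31.4]
 [ 533.7 -361.    30.3]
 [ 523.7 -330.4   31. ]
 [ 502.8 -373.3   29.4]
 [ 491.7 -338.9   30.6]] [np.float64(0.01413513918118984
[... 222 characters left out ...]
), 18.141582489013672) [[478.3175354003906, -334.0610656738281], [495.1565246582031, -385.4537658691406], [555.9547119140625, -365.5329895019531], [539.11572265625, -314.1402893066406]] [ 514.7 -350.5]
[ 478.3 -334.1] 0.90800536
[ 495.2 -385.5] 1.0713788
[ 556.  -365.5] 11.612999
[ 539.1 -314.1] 11.152992
heel ((516.6524658203125, -348.63775634765625), (63.930450439453125, 56.58000183105469), 18.08711051940918) [[477.4837951660156, -331.6697082519531], [495.04974365234375, -385.4538269042969], [555.8211669921875, -365.6058044433594], [538.2551879882812, -311.8216857910156]] [ 514.5 -349.5]
[ 477.5 -331.7] 2.3176749
[ 495.  -385.5] 1.1682069
[ 555.8 -365.6] 11.410692
[ 538.3 -311.8] 11.171499
```

Every point agrees with the text: heel top at z ≈ 30.5 mm, lid ≈ 77–82 mm, tray rim ≈ 17 mm and sizes as given. Moving the pot, then looking at the bare pad from two places.

Run:
```python
from h import *
import pickle
O=down(-np.pi/2)
def st(t):
    s=manip.read_state();print(t,round(s["time_s"],1),np.round(s["position"],1),"w",round(s["width"],3),"f",np.round(s["finger_force"],1),np.round(s["wrist_force"],1));return s
manip.reach([530,48.3,140],O); manip.move_linear([530,48.3,36],feed=120); st("down")
manip.move_gripper(0.0,40); s=st("grip")
if s["width"]<0.3: raise SystemExit("missed")
manip.move_linear([530,48.3,105],feed=120); s=st("lift")
if s["width"]<0.3: raise SystemExit("lost")
manip.move_linear([451,261,105],feed=200); manip.move_linear([451,261,32],feed=120)
f0=st("above")["wrist_force"][2]
for z in np.arange(26,18.9,-1):
    manip.move_linear([451,261,z],feed=30)
    if manip.read_state()["wrist_force"][2]-f0>2: break
st("set"); manip.move_gripper(1.0); manip.move_linear([451,261,130],feed=150); st("rel")
def look(name,x,y,z=205):
    manip.reach([x-71,y,z],O); manip.pause(.2)
    c=cal("wrist"); im=manip.snapshot("wrist"); pickle.dump((c,im),open(name+".pkl","wb")); return im
v=[look("d2",522,100),look("d1",522,40)]
cv2.imwrite("pics/m2.png",cv2.resize(np.hstack(v),(800,300))[...,::-1]);st("end")
```

```text
down 16.3 [530.8  48.3  36.7] w 0.998 f 0.0 [ 0.  -1.  -0.4]
grip 16.7 [530.7  48.4  37. ] w 0.569 f 41.4 [-1.2  0.6  5.3]
lift 17.4 [529.2  48.3 104.2] w 0.568 f 41.5 [ 0.5  0.7 -2. ]Traceback (most recent call last):
  File "<stdin>", line 11, in <module>
cell.MotionError: the arm cannot follow that straight line within its joint ranges
```

Run:
```python
from h import *
print(np.round(manip.read_state()["qpos"],2))
for y in (0,10,20,30,-30):
  for p in ([530,48.3,105],[490,155,105],[451,261,105],[451,261,21]):
    q=manip.inverse_kinematics(p,down(-np.pi/2+np.radians(y))); print(y,p,None if q is None else np.round(q,2))
```

```text
[-0.03  0.19 -0.36  1.02 -0.    3.11]
0 [530, 48.3, 105] [-0.03  0.19 -0.36  1.02  0.    3.11]
0 [490, 155, 105] [ 0.18  0.16 -0.4   1.01  0.   -2.96]
0 [451, 261, 105] [ 0.4   0.17 -0.38  1.02  0.   -2.74]
0 [451, 261, 21] [ 0.4   0.27 -0.47  0.83  0.   -2.74]
10 [530, 48.3, 105] [-0.03  0.19 -0.36  1.02  0.    2.94]
10 [490, 155, 105] [ 0.18  0.16 -0.4   1.01  0.   -3.14]
10 [451, 261, 105] [ 0.4   0.17 -0.38  1.02  0.   -2.92]
10 [451, 261, 21] [ 0.4   0.27 -0.47  0.83  0.   -2.92]
20 [530, 48.3, 105] [-0.03  0.19 -0.36  1.02  0.    2.76]
20 [490, 155, 105] [ 0.18  0.16 -0.4   1.01  0.    2.97]
20 [451, 261, 105] [ 0.4   0.17 -0.38  1.02  0.   -3.09]
20 [451, 261, 21] [ 0.4   0.27 -0.47  0.83  0.   -3.09]
30 [530, 48.3, 105] [-0.03  0.19 -0.36  1.02  0.    2.59]
30 [490, 155, 105] [ 0.18  0.16 -0.4   1.01  0.    2.8 ]
30 [451, 261, 105] [ 0.4   0.17 -0.38  1.02  0.    3.02]
30 [451, 261, 21] [ 0.4   0.27 -0.47  0.83  0.    3.02]
-30 [530, 48.3, 105] [-0.03  0.19 -0.36  1.02  0.   -2.65]
-30 [490, 155, 105] [ 0.18  0.16 -0.4   1.01  0.   -2.44]
-30 [451, 261, 105] [ 0.4   0.17 -0.38  1.02  0.   -2.22]
-30 [451, 261, 21] [ 0.4   0.27 -0.47  0.83  0.   -2.22]
```

The last joint sits near ±π, so I'll turn the tool 40° on the way to stay clear of its limit.

```bash
cat >> h.py <<'E'
def st(t):
    s=manip.read_state();print(t,round(s["time_s"],1),np.round(s["position"],1),"w",round(s["width"],3),"f",np.round(s["finger_force"],1),np.round(s["wrist_force"],1));return s
import pickle
def look(name,x,y,z=205,deg=40):
    a=np.radians(deg); manip.reach([x-71*np.cos(a),y-71*np.sin(a),z],down(a-np.pi/2)); manip.pause(.2)
    c=cal("wrist"); im=manip.snapshot("wrist"); pickle.dump((c,im),open(name+".pkl","wb")); return im
E
python3 - <<'E'
from h import *
O=down(-np.pi/2+np.radians(40))
manip.reach([451,261,105],O); s=st("over tray")
if s["width"]<0.3: raise SystemExit("lost")
manip.move_linear([451,261,32],feed=120)
manip.pause(.1); f0=st("above")["wrist_force"][2]
for z in np.arange(26,18.9,-1):
    manip.move_linear([451,261,z],feed=30)
    if manip.read_state()["wrist_force"][2]-f0>2: break
st("set"); manip.move_gripper(1.0); manip.move_linear([451,261,130],feed=150); st("rel")
v=[look("d2",512,90),look("d1",522,40)]
cv2.imwrite("pics/m2.png",cv2.resize(np.hstack(v),(800,300))[...,::-1]);st("end")
E
```

```text
over tray 18.3 [451.1 260.3 104.5] w 0.571 f 41.5 [-0.5  0.  -1.3]
above 19.2 [452.3 261.3  33.1] w 0.57 f 41.5 [ 0.4  1.2 -1.1]
set 20.8 [451.3 261.1  22. ] w 0.565 f 42.3 [-1.7 -0.6  7. ]
rel 22.1 [450.2 260.7 129.1] w 1.003 f 0.0 [-0.3 -0.9 -0.8]
end 23.9 [467.3  -4.8 204.9] w 0.996 f 0.0 [-0.  -1.1 -0.1]
```

View pics/m2.png

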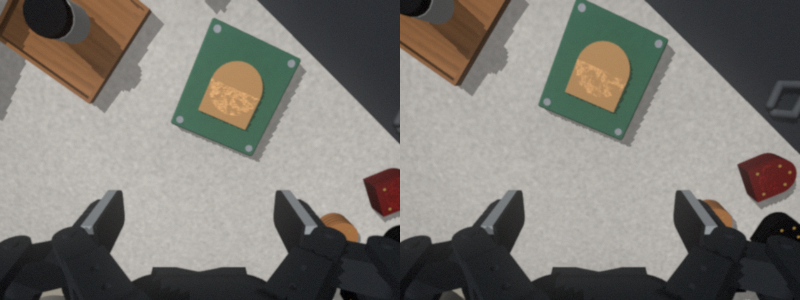

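The pot stands upright in the tray (left picture, upper left). The bare pad is at full-size pixel (371,152) in the first view and (318,122) in the second, flat side down.

Run:
```python
from h import *
np.set_printoptions(precision=1,suppress=True)
L=lambda n:pickle.load(open(n+".pkl","rb"))
B=[];G=[]
for n,p in(("d1",(318,122)),("d2",(371,152))):
    c,im=L(n); k=near(cv2.inRange(hsv(im),(5,70,60),(28,255,255)),p,800)
    w=plane(c,k.reshape(-1,2),20)[:,:2].astype(np.float32); r=cv2.minAreaRect(w);b=cv2.boxPoints(r);d=[np.linalg.norm(w-v,axis=1).min() for v in b]
    i=np.argsort(d);fl,ro=b[i[:2]].mean(0),b[i[2:]].mean(0);u=(ro-fl)/np.linalg.norm(ro-fl)
    print(n,r,np.array(d),"pad org",fl+8*u,"ang",np.degrees(np.arctan2(u[1],u[0])), "from centre",(fl+ro)/2-33*u)
    px=k.reshape(-1,2); fc=b[i[:2]]; fc=fc[np.argsort(fc[:,1])]
    B.append((c,[px[np.linalg.norm(w-v,axis=1).argmin()] for v in fc],px.mean(0)*0+cen(k)))
    g=near(green(im),p,2000); gw=plane(c,g.reshape(-1,2),16)[:,:2].astype(np.float32);r=cv2.minAreaRect(gw);print("stand",r,"org",np.array(r[0])-33*u)
for j in (0,1): print("corner",tri(B[0][0],B[0][1][j],B[1][0],B[1][1][j]))
print("cen",tri(B[0][0],B[0][2],B[1][0],B[1][2]))
```

```text
d1 ((520.6689453125, 38.19977951049805), (82.45498657226562, 73.39578247070312), 16.94671058654785) [ 1.3  1.4 15.1 15.4] pad org [488.9  28.5] ang 16.946707 from centre [489.1  28.6]
stand ((521.1181640625, 38.80623245239258), (146.30799865722656, 126.17374420166016), 16.910409927368164) org [489.6  29.2]
d2 ((520.7291259765625, 38.31743240356445), (82.54383850097656, 73.27367401123047), 16.961992263793945) [ 1.3  1.2 15.3 15.3] pad org [488.9  28.6] ang 16.961992 from centre [489.2  28.7]
stand ((521.0511474609375, 39.03373718261719), (145.9835662841797, 126.0872573852539), 16.935632705688477) org [489.5  29.4]
corner (array([492.8,  -8.7,  17.2]), np.float64(0.3123235857963106))
corner (array([471.7,  60.8,  19.6]), np.float64(0.04940780048799762))
cen (array([518.7,  38.1,  19.4]), np.float64(0.012227999791436303))
```

Pad: origin (489.1, 28.7), direction 17.0°, height about 19.5 mm, all consistent with the stand. Now the heel.

Run:
```python
from h import *
a=np.radians(18.1);b=np.radians(17.0)
g=np.array([485.6,-359.8])+25*np.array([np.cos(a),np.sin(a)]); p=np.array([489.1,28.7])+25*np.array([np.cos(b),np.sin(b)])
manip.move_gripper(0.86); manip.reach([*g,110],down(a-np.pi/2)); manip.move_linear([*g,1],feed=110); st("down")
manip.move_gripper(0.0,40); s=st("grip")
if s["width"]<0.4: raise SystemExit("missed")
manip.move_linear([*g,100],feed=120); s=st("lift")
if s["width"]<0.4: raise SystemExit("lost")
v=manip.snapshot("wrist");cv2.imwrite("pics/lift.png",v[...,::-1])
manip.reach([*p,100],down(b-np.pi/2)); manip.move_linear([*p,32],feed=110); manip.pause(.1); f0=st("above")["wrist_force"][2]
for z in np.arange(26,17.9,-1):
    manip.move_linear([*p,z],feed=30)
    if manip.read_state()["wrist_force"][2]-f0>2: break
s=st("set")
if s["width"]<0.4: raise SystemExit("lost")
manip.move_gripper(0.86); manip.move_linear([*p,130],feed=150); st("rel")
w=look("e1",522,40,205); st("end")
cv2.imwrite("pics/m3.png",cv2.resize(np.hstack([v,w]),(800,300))[...,::-1])
c=cal("wrist");k=near(dark(w),(318,122));w=plane(c,k.reshape(-1,2),50)[:,:2].astype(np.float32);r=cv2.minAreaRect(w);bx=cv2.boxPoints(r)
d=[np.linalg.norm(w-q,axis=1).min() for q in bx];i=np.argsort(d);fl,ro=bx[i[:2]].mean(0),bx[i[2:]].mean(0)
u=(ro-fl)/np.linalg.norm(ro-fl);print(r,d,"heel org",(fl+ro)/2-33*u,np.degrees(np.arctan2(u[1],u[0])))
```

```text
down 26.6 [ 510.1 -352.6    1.9] w 0.859 f 0.0 [ 0.4  0.  -0.5]
grip 27.3 [ 511.8 -352.9    4.3] w -0.002 f 5.8 [-0.3  2.1 11.9]missed
```

The fingers closed fully, so the heel slipped out or was missed. Rising straight up and looking.

Run:
```python
from h import *
p=manip.read_state()["position"]
print(p,manip.read_state()["finger_force"])
t=manip.snapshot("top"); w0=manip.snapshot("wrist")
manip.move_linear([p[0],p[1],120],feed=120); manip.move_gripper(0.86)
w=look("h3",517,-348,205,18.1)
cv2.imwrite("pics/m3.png",np.hstack([cv2.resize(w0,(400,300)),cv2.resize(w,(400,300))])[...,::-1]);st("x")
```

```text
[ 511.76913438 -352.91092728    4.34202662] 5.8043871220434085
x 30.0 [ 449.3 -369.1  203.3] w 0.861 f 0.0 [-0.1 -0.8  0.1]
```

View pics/m3.png

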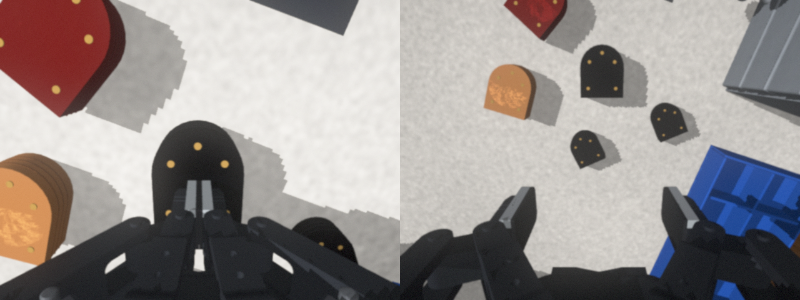

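Left picture (fingers shut at TCP z 4 mm): the fingertips overlie the top of the heel at (200,180). Right: the heel still lies flat at (602,71) after rising. I'll re-measure the heel and check where the shut tips really are relative to the TCP.

Run:
```python
from h import *
np.set_printoptions(precision=1,suppress=True)
c,im=pickle.load(open("h3.pkl","rb"))
k=near(dark(im),((602-400)*1.6,114))
for z in(30,):
    w=plane(c,k.reshape(-1,2),z)[:,:2].astype(np.float32);r=cv2.minAreaRect(w);print("heel",r)
manip.move_gripper(0.0,20); cw=cal("wrist"); w=manip.snapshot("wrist"); s=manip.snapshot("side"); t=st("shut")
P=np.array(t["position"]);R=np.array(t["tool_rot"])
print("TCP px wrist",proj(cw,P),"20 back",proj(cw,P-20*R[:,2]),"side",proj(cal("side"),P))
m3=cv2.imread("pics/m3.png")[...,::-1]
px=proj(cal("side"),P)[0].astype(int)
x0=int(np.clip(px[0]-100,0,440));y0=int(np.clip(px[1]-100,0,280))
A=cv2.resize(m3[100:250,100:300],(400,300));B=w[180:480,120:520]
C=cv2.resize(s[y0:y0+200,x0:x0+200],(300,300)); print("crop",x0,y0)
cv2.imwrite("pics/m4.png",np.vstack([np.hstack([A,B]),np.hstack([C,np.zeros((300,500,3),np.uint8)])])[...,::-1])
```

```text
heel ((516.8211059570312, -349.7353210449219), (63.362056732177734, 53.808685302734375), 18.153432846069336)
shut 30.8 [ 449.5 -370.1  205.1] w 0.002 f 0.0 [0.  0.1 0.3]
TCP px wrist [[319.2 280.5]] 20 back [[319.3 300.1]] side [[366.7 112.7]]
crop 266 12
```

View pics/m4.png

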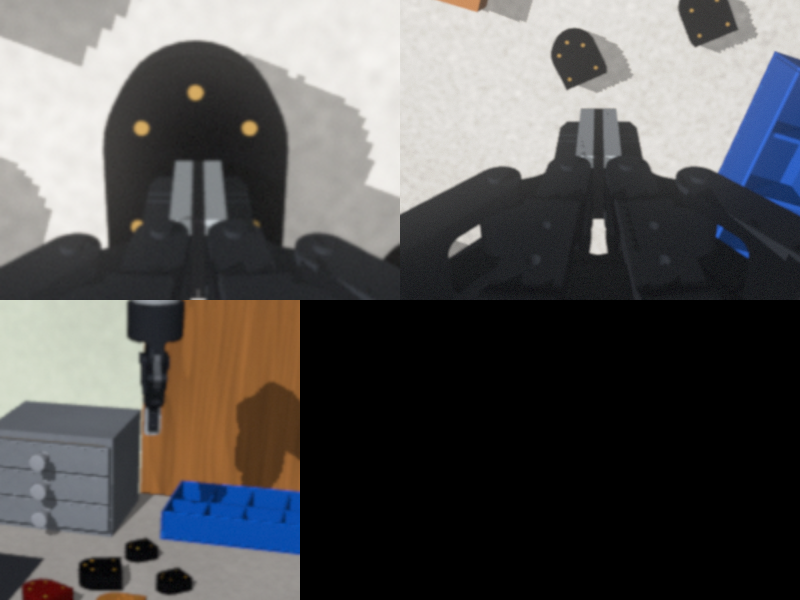

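The shut tips show at row 289 in the wrist view, and in the side view at (367,101), where the TCP projects to row 112.7. So the real tips end about 26 mm behind the reported TCP. That matches them stopping on the heel's 30 mm top at TCP z 4.3. The heel hasn't moved, so I'll grasp again 25 mm lower.

Run:
```python
from h import *
a=np.radians(18.1);b=np.radians(17.0)
g=np.array([485.5,-359.9])+25*np.array([np.cos(a),np.sin(a)]); p=np.array([489.1,28.7])+25*np.array([np.cos(b),np.sin(b)])
manip.move_gripper(0.86); manip.reach([*g,60],down(a-np.pi/2)); manip.move_linear([*g,-12],feed=110); s=st("near")
for z in (-16,-20,-23):
    if s["wrist_force"][2]>6: break
    manip.move_linear([*g,z],feed=50); s=st("down")
manip.move_gripper(0.0,40); s=st("grip")
if s["width"]<0.4: raise SystemExit("missed")
zg=s["position"][2]
manip.move_linear([*g,80],feed=120); s=st("lift")
if s["width"]<0.4: raise SystemExit("lost")
manip.reach([*p,80],down(b-np.pi/2)); manip.move_linear([*p,zg+28],feed=110); manip.pause(.1); f0=st("above")["wrist_force"][2]
for z in np.arange(zg+23,zg+16.9,-1):
    manip.move_linear([*p,z],feed=30)
    if manip.read_state()["wrist_force"][2]-f0>2: break
s=st("set")
if s["width"]<0.4: raise SystemExit("lost")
manip.move_gripper(0.9); manip.move_linear([*p,110],feed=150); st("rel")
w=look("e1",522,40,205); t=manip.snapshot("top"); sd=manip.snapshot("side"); st("end")
cv2.imwrite("pics/m5.png",np.hstack([cv2.resize(w,(400,300)),sd[200:500,120:520][:240]if 0 else cv2.resize(sd[220:445,150:450],(400,300))])[...,::-1])
c=cal("wrist");k=near(dark(w),(318,122));w=plane(c,k.reshape(-1,2),50)[:,:2].astype(np.float32);r=cv2.minAreaRect(w);bx=cv2.boxPoints(r)
d=[np.linalg.norm(w-q,axis=1).min() for q in bx];i=np.argsort(d);fl,ro=bx[i[:2]].mean(0),bx[i[2:]].mean(0)
u=(ro-fl)/np.linalg.norm(ro-fl);print(r,d,"heel org",(fl+ro)/2-33*u,np.degrees(np.arctan2(u[1],u[0])))
```

```text
near 33.0 [ 509.9 -352.8  -11.1] w 0.856 f 0.0 [ 0.6 -0.3 -0.2]
down 33.2 [ 509.5 -352.3  -15.7] w 0.857 f 0.0 [-0.4 -0.8 -0.4]
down 33.5 [ 509.  -351.9  -20.3] w 0.859 f 0.0 [ 0.5  0.4 -0.1]
down 33.7 [ 509.  -351.9  -23.3] w 0.86 f 0.0 [ 0.4 -1.1 -0.4]
grip 34.0 [ 509.5 -352.3  -22.7] w 0.642 f 44.2 [ 1.1 -0.1  1.3]
lift 35.0 [ 508.6 -351.6   79. ] w 0.647 f 44.0 [-0.4 -0.1 -1.6]
above 37.4 [514.1  35.9   6.2] w 0.646 f 44.0 [ 0.1 -0.4 -0.6]
set 38.7 [513.   36.   -2.8] w 0.646 f 45.0 [-2.5 -1.   6.5]
rel 40.0 [512.1  36.  109.1] w 0.897 f 0.0 [-1.   0.4 -0.4]
end 40.9 [467.1  -5.3 203.8] w 0.897 f 0.0 [-0.2  0.7 -0.3]
((521.3065795898438, 38.512298583984375), (64.85211944580078, 54.89454650878906), 16.71012306213379) [np.float32(1.4444101), np.float32(0.97021675), np.float32(11.729259), np.float32(11.334584)] heel org [489.7001    29.023819] 16.71012
```

```bash
ls -la pics
```

```text
total 5808
drwxr-xr-x 2 agent agent   4096 Dec  3 16:48 .
drwxr-xr-x 3 agent agent   4096 Dec  3 16:48 ..
-rw-r--r-- 1 agent agent 458296 Dec  3 16:43 h1.png
-rw-r--r-- 1 agent agent 456625 Dec  3 16:43 h2.png
-rw-r--r-- 1 agent agent 465584 Dec  3 16:43 m1.png
-rw-r--r-- 1 agent agent 349325 Dec  3 16:45 m2.png
-rw-r--r-- 1 agent agent 340954 Dec  3 16:45 m3.png
-rw-r--r-- 1 agent agent 424702 Dec  3 16:46 m4.png
-rw-r--r-- 1 agent agent 316948 Dec  3 16:48 m5.png
-rw-r--r-- 1 agent agent 451235 Dec  3 16:43 p1.png
-rw-r--r-- 1 agent agent 450287 Dec  3 16:43 p2.png
-rw-r--r-- 1 agent agent 402159 Dec  3 16:42 side0.png
-rw-r--r-- 1 agent agent 447046 Dec  3 16:43 t1.png
-rw-r--r-- 1 agent agent 447795 Dec  3 16:43 t2.png
-rw-r--r-- 1 agent agent 454271 Dec  3 16:42 top0.png
-rw-r--r-- 1 agent agent 444504 Dec  3 16:42 wrist0.png
```

View pics/m5.png

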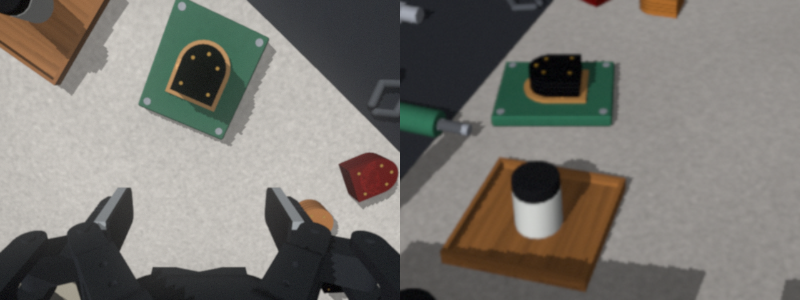

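The heel lies centred on the pad at (198,75) with an even cork rim all round; its origin is within 1 mm and its angle within 0.3° of the pad's. The pot stands upright in the tray at (537,200). Handing in.

```bash
python3 -c "
from cell import manip
print(manip.close_job())"
```

```text
the job is handed in; nothing more can be done
None
```

The job is handed in at about 41 s: the pot stands upright in the tray and the black heel lies on the cork pad within about 1 mm and 0.3° by my measurement; the first heel grasp closed on top of the heel without moving it and the second worked, but the hand-in returned no verdict.

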